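# Nest and cover the pudding moulds on the serving board

## Task

First slide the empty round wooden board across the worktop, without lifting or tipping it, until it lies wholly inside the blue ring. Then gather all the copper pudding moulds and nest them upright, one inside the other, into a single stack standing in the middle of the board, each mould seated fully home in the one below, and close the top mould with the steel lid. Leave the pot, the black turner and the steel bowl where they are.

Things in the scene. Friction and masses are not known exactly. Their poses are not given: they have to be found in the camera images.
- mould0: Copper pudding mould, round, hollow, open-topped, 77 mm high, 0.1-0.16 kg, starts upright. Body tapers from 38 mm outer diameter at the foot to 53 at 45 mm height; above, a straight collar, 64 outside, 58 inside; walls 3. Grip it from above across the collar. Nested, its collar rests on the rim of the one below, 32 mm higher than that one. Origin: centre of underside; z axis out of the mouth.
- mould1: Copper pudding mould identical to mould0 (3 to 5 of the five are present in a run; an absent one reads None). Origin: centre of underside; z axis out of the mouth.
- mould2: Copper pudding mould identical to mould0 (3 to 5 of the five are present in a run; an absent one reads None). Origin: centre of underside; z axis out of the mouth.
- mould3: Copper pudding mould identical to mould0 (3 to 5 of the five are present in a run; an absent one reads None). Origin: centre of underside; z axis out of the mouth.
- mould4: Copper pudding mould identical to mould0 (3 to 5 of the five are present in a run; an absent one reads None). Origin: centre of underside; z axis out of the mouth.
- lid: Round steel lid with a black knob, 0.08 kg, standing on the worktop: a short plug 50 mm diameter, 6 mm high, under a disc 68 mm diameter, 6 mm thick; on it an upright round knob 24 mm diameter, 32 mm high (44 mm over all). The plug drops loosely into a mould's mouth and the disc rests on the rim, so its origin (centre of the plug's underside) is then 71 mm above that mould's. z axis up.
- board: Loose round wooden serving board, 130 mm diameter, 18 mm thick, flat top, vertical edge, 0.3 to 0.65 kg, lying flat on the worktop; too wide to grip, it is pushed at its edge. Origin: centre of its underside.
- spot: Blue ring painted on the worktop (nothing to bump into), 170 mm inner and 190 mm outer diameter: where the board belongs. Origin: its centre, at worktop height (z = 0). It is in a different place in every run and does not move.
- pot: Bystander: tall steel pot with a glass lid, 180 mm diameter, about 235 mm high with the knob, two side handles reaching 123 mm from its axis. Origin: centre of its underside. To be left alone.
- turner: Bystander: black nylon turner 300 mm long, lying flat on the worktop to the robot's right, pointing away from it. Origin: under its middle; x axis from handle to blade. To be left alone.
- bowl: Bystander: small steel bowl, 120 mm diameter, 50 mm high. Origin: centre of its underside. To be left alone.
Things that resemble listed ones, but are neither listed nor needed, are in the scene too. What is shaped like the mould4 but purple is not meant. Several things look just like the board: the one meant starts farthest from the robot's base.

How it is judged:
By the outcome, as a careful person would: the job done as asked, in the order asked, and still so for the second after the job is handed in, with the robot touching nothing.
Of mould0, mould1, mould2, mould3, mould4 only 3 to 5 are there at a start; the rules pass over those that are not, and their reading is None.
At some moment in a run one of lid may be knocked a few centimetres aside while the robot is not near it.
It also fails if it takes over 210 s, if anything falls off the work surface, if the arm or the gripper's body presses on something with over 40 N, if the wrist force passes 120 N, or if a joint passes its speed limit or range.

## Robot

A 7-joint arm with a two-finger parallel gripper is mounted at the origin on the work surface. World frame = base frame: x ahead of the robot, y to its left, z up, the work surface at z = 0. Lengths are in mm, angles in rad, forces in N, time in s.
With the tool pointing down it reaches from about 400 to 850 mm from the base axis. Payload 4.4 kg.
Tool frame: the origin (TCP) lies between the finger pads; the fingertips stand 22 mm ahead of it and the grasp point (between the pads) lies 3 mm ahead of it; z points along the fingers, y is the direction in which the jaws open and shut (so a half turn about z gives the same grasp; the last joint's range is limited). The gripper opens to 94 mm and grips with 3 to 60 N. Pads are 16 mm wide; open, the fingers measure 119 mm over their backs; the gripper's body (75 mm by 177 mm) begins 78 mm behind the grasp point.
Start: joints at [-1.355, 0.628, 0.038, 1.517, -0.027, 0.996, -0.02], TCP at [180.731, 624.383, 227.478] pointing down, gripper open.
Joint ranges: [-3.06, 3.06], [-0.37, 2.12], [-1.25, 1.32], [0.18, 2.47], [-1.1, 4.24], [0.23, 1.98], [-2.94, 2.94]. Speed limits (rad/s): [2.57, 2.57, 3.14, 3.14, 3.14, 3.14, 3.14].

## Interface

Orientations are given as [roll, pitch, yaw] about the fixed x, y, z axes, in that order (R = Rz(yaw) Ry(pitch) Rx(roll)).
In Python, from cell import monitor, imaging, job gives the robot as it stands.
- The arm moves only by the shell command python3 -m handwheel 'ROWS' [FORCE]. ROWS is JSON, a list that holds one entry, the list of rows, each a list of 7 numbers: the turn, a rotation vector about the tool's x, y, z in degrees, then the shift along the tool's x, y, z in cm, then the closure, from 0 (fully open) to 1 (shut). A call has 1 to 8 rows; each row shifts and turns the commanded pose from where the row before left it, along the tool's axes as they then stand; what a row does not reach is not made up. A row lasts 1/12 s, in which the tool goes at most 41.7 mm and 7.16 degrees, less where a joint would pass 70% of its speed; a pose out of reach is approached as far as the arm can. A call with a gripper value outside its range is refused whole. The fingers move at their own pace and stop on an object; FORCE is the grip in N (left out, the last holds). Time passes only in rows, so rows that do not move let the fingers close. It gives the time, the measured TCP pose, the force and the opening at its end, in the units of the state.
- monitor.observe(): the state, without advancing time (a new reading comes with each control period).
- imaging.capture(name): name is "scene" or "top" or "wrist"; returns a dict with "image" (400x640x3 uint8, red, green, blue), "intrinsics" (3x3 intrinsics, pixels), "extrinsics" (4x4, takes a point from world to camera coordinates). Camera axes: x right, y up, looking along -z (the intrinsics and any distortion apply to the point x, -y, -z); pixel columns grow to the right and rows downward; lengths in mm; the calibration is good to about 2 mm. A picture is of the moment at which its call begins. There is no depth.
- job.job_done(): hands the job in, once; it reports no verdict.
The state is a dict: "t": time; "q": joint angles; "qd": joint speeds; "joint_torque": joint torques, N m; "eef_pos": TCP position; "tool_rot": TCP orientation; "ft_force": force on the tool from outside, world axes, zero at the start; "moment": the same for the moment, N m; "grip_width": opening from 0.0 (shut) to 1.0 (fully open).
Only numpy, scipy, OpenCV 4.12 (cv2) and the standard library are available. Lean on these libraries where they do the work, as an engineer would, in place of code of your own. Each camera call takes 0.05 s, during which the arm holds its last target. There are 200 camera calls.

## Working session

There is one attempt and no reset: what is moved stays moved. The work goes in short steps, Python scripts to look and compute and a shell command to move; the robot and the scene stay as the last step left them, time stands still between calls to the robot, and variables do not carry over. Pictures are saved under pics/ and viewed, about 12 in all and at most 16, crops included, and the job is handed in when it is done.

```bash
mkdir -p pics; ls; cat > h.py <<'E'
import numpy as np, cv2
from cell import monitor, imaging, job
def cap(n,f):
    c=imaging.capture(n); cv2.imwrite('pics/'+f+'.png',c['image'][:,:,::-1]); np.savez('pics/'+f,K=c['intrinsics'],E=c['extrinsics']); return c
def px2w(f,u,v,z):
    d=np.load('pics/'+f+'.npz'); K,E=np.array(d['K']),np.array(d['E'])
    p=np.linalg.inv(K)@[u,v,1]; r=np.array([p[0],-p[1],-p[2]]); R,t=E[:3,:3],E[:3,3]
    o=-R.T@t; w=R.T@r; return o+w*(z-o[2])/w[2]
def w2px(f,P):
    d=np.load('pics/'+f+'.npz'); K,E=d['K'],d['E']; c=E[:3,:3]@np.array(P)+E[:3,3]
    q=K@[c[0],-c[1],-c[2]]; return q[:2]/q[2]
E
python3 - <<'E'
from h import *
for n in ['scene','top','wrist']:
    c=cap(n,n+'0'); print(n,{k:v for k,v in c.items() if k not in('image','extrinsics')}, -c['extrinsics'][:3,:3].T@c['extrinsics'][:3,3])
print(monitor.observe())
E
```

```text
pics
scene {'intrinsics': array([[500.3940279 ,   0.        , 317.14079434],
       [  0.        , 500.3940279 , 207.34180526],
       [  0.        ,   0.        ,   1.        ]])} [1597.14073258  655.22680027  897.76883239]
top {'intrinsics': array([[391.21519677,   0.        , 313.64769752],
       [  0.        , 391.21519677, 197.13622803],
       [  0.        ,   0.        ,   1.        ]])} [ 364.01723501    6.13014094 1445.17351142]
wrist {'intrinsics': array([[305.64552324,   0.        , 320.32732381],
       [  0.        , 305.64552324, 202.32080833],
       [  0.        ,   0.        ,   1.        ]])} [112.42768268 643.71572221 383.47714658]
{'t': 0.15, 'q': array([-1.35480994,  0.62911432,  0.03846709,  1.51808804, -0.02698545,
        0.99630122, -0.020001  ]), 'qd': array([-2.58041604e-05, -2.02749135e-03,  1.51673502e-03, -1.81723016e-03,
        2.68740672e-05,  3.14567607e-05, -3.08321922e-04]), 'joint_torque': array([ 1.35954557e-03, -5.50089455e+01,  1.14475776e+00, -1.86818540e+01,
       -5.22206607e-02,  2.08911934e-02,  1.09775742e-04]), 'eef_pos': array([180.60337562, 623.93637374, 226.79430656]), 'tool_rot': array([-3.14020037e+00,  2.72149855e-05,  2.85979921e+00]), 'ft_force': array([-0.95638462,  0.18503112, -0.1640809 ]), 'moment': array([ 0.00761212, -0.03419963, -0.01310522]), 'grip_width': 0.9975823498734718}
```

View pics/top0.png

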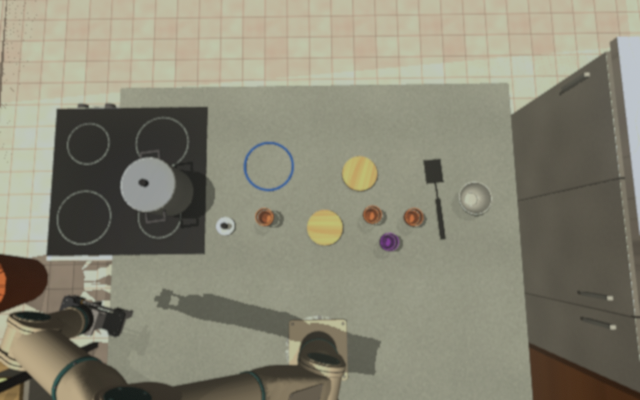

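View pics/scene0.png

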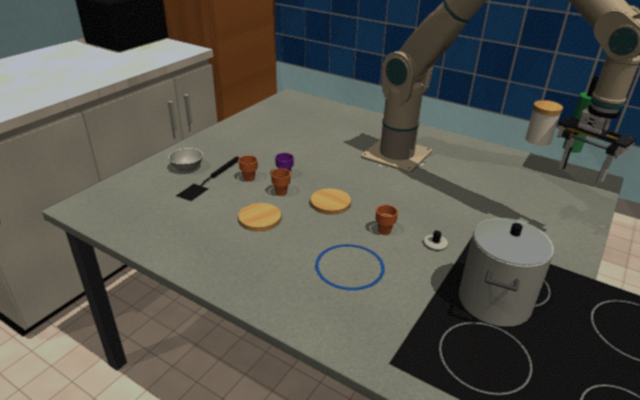

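Top view: boards at (360,173) and (325,228). The first is higher in the picture, so it is farther from the base and is the one meant. Copper moulds are at (265,217), (372,215) and (413,217), and the purple decoy is at (389,242). The lid is at (225,226), the ring at (269,166) and the bowl at (475,198). I'll measure these and make one confirming crop.

```bash
cat >> h.py <<'E'
def blobs(img,lo,hi,minA=40):
    h=cv2.cvtColor(img,cv2.COLOR_RGB2HSV); m=cv2.inRange(h,lo,hi)
    n,l,s,c=cv2.connectedComponentsWithStats(m); return [(s[i],c[i],l==i) for i in range(1,n) if s[i][4]>=minA]
E
python3 - <<'E'
from h import *
im=cv2.imread('pics/top0.png')[:,:,::-1].copy()
R=np.zeros_like(im); R[100:260,205:520]=im[100:260,205:520]
for name,lo,hi,z in [('board',(15,80,100),(32,255,255),18),('copper',(0,110,60),(14,255,255),77),('blue',(100,110,60),(125,255,255),0),('purple',(126,80,30),(165,255,255),77)]:
    for s,c,m in blobs(R,lo,hi):
        cen=c
        pts=cv2.findContours(m.astype(np.uint8),cv2.RETR_EXTERNAL,cv2.CHAIN_APPROX_NONE)[0][0]
        el=cv2.fitEllipse(pts); print(name,s,c.round(1),'ell',np.round(el[0]+el[1],1),'W',px2w('top0',*el[0],z).round(0), np.hypot(*px2w('top0',*el[0],z)[:2]).round())
print('lid', px2w('top0',225.5,226,30), 'bowl',px2w('top0',475,198,50))
a=cv2.resize(im[135:265,205:445],None,fx=3.3,fy=3.3,interpolation=cv2.INTER_CUBIC)
cv2.imwrite('pics/crop1.png',a[:,:,::-1])
E
```

```text
board [342 156  35  35 962] [359.3 173.2] ell [359.3 173.2  33.9  34.4] W [ 628. -165.   18.] 649.0
board [307 210  36  35 997] [324.5 227.1] ell [324.5 227.1  34.5  35. ] W [430. -33.  18.] 431.0
copper [363 207  18  16 222] [371.9 214.7] ell [371.9 214.7  14.8  17.3] W [ 468. -198.   77.] 509.0
copper [259 210  15  16 176] [266.  217.6] ell [266.  217.6  13.7  14.7] W [463. 173.  77.] 494.0
copper [404 210  19  16 221] [412.9 217.3] ell [413.1 217.3  14.7  18.3] W [ 458. -342.   77.] 571.0
blue [244 146  17  43  61] [248.6 168.5] ell [266.8 166.   44.6  46.2] W [663. 180.   0.] 687.0
purple [380 235  15  15 169] [387.4 242.2] ell [387.4 242.1  13.8  14.2] W [ 372. -249.   77.] 448.0
lid [438.0237257  325.17842666  30.        ] bowl [ 525.88541616 -573.89457046   50.        ]
```

View pics/crop1.png

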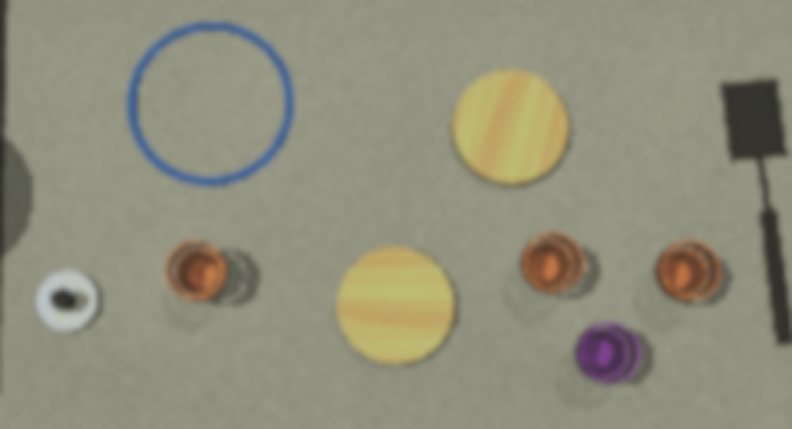

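The crop confirms it. The empty board at crop (510,127), world (628,-165), is farther (649 mm) than the other at (395,305), 431 mm. There are three copper moulds, and the purple one at (610,352) is the decoy. Ring centre in the crop is (211,104), about (661,172) in the world. I'll rise over the pot, turn the tool so its x axis points along the push, and travel.

```bash
python3 -c "
from h import *
print(px2w('top0',268.9,166.5,0))"
python3 -m handwheel '[[[0,0,0,0,0,-4,0],[0,0,0,0,0,-4,0],[0,0,0,0,0,-4,0],[0,0,0,0,0,-4,0]]]' 30
python3 -m handwheel '[[[0,0,7,0,0,0,0],[0,0,7,0,0,0,0],[0,0,7,0,0,0,0],[0,0,7,0,0,0,0],[0,0,7,0,0,0,0],[0,0,7,0,0,0,0],[0,0,7,0,0,0,0],[0,0,7,0,0,0,0]]]'
python3 -m handwheel '[[[0,0,7,0,0,0,0],[0,0,7,0,0,0,0],[0,0,7,0,0,0,0],[0,0,2,0,0,0,0],[0,0,0,0,0,0,0]]]'
python3 -m handwheel '[[[0,0,0,-3.4,2.16,0,0],[0,0,0,-3.4,2.16,0,0],[0,0,0,-3.4,2.16,0,0],[0,0,0,-3.4,2.16,0,0],[0,0,0,-3.4,2.16,0,0],[0,0,0,-3.4,2.16,0,0],[0,0,0,-3.4,2.16,0,0],[0,0,0,-3.4,2.16,0,0]]]'
```

```text
[660.88561666 172.09117406   0.        ]
t: 0.48
eef_pos: [180.6, 623.8, 389.0]
tool_rot: [-3.141, -0.0, 2.86]
ft_force: [0.3, 0.5, 0.2]
grip_width: 1.002
t: 1.15
eef_pos: [180.6, 624.2, 387.1]
tool_rot: [-3.141, 0.001, 1.876]
ft_force: [-0.4, 0.3, -0.5]
grip_width: 1.001
t: 1.57
eef_pos: [180.5, 624.2, 387.0]
tool_rot: [3.142, 0.001, 1.48]
ft_force: [0.1, 0.4, 0.6]
grip_width: 0.997
t: 2.23
eef_pos: [328.8, 336.0, 387.5]
tool_rot: [-3.141, -0.0, 1.483]
ft_force: [-0.0, 0.6, 0.2]
grip_width: 0.999
```

```bash
python3 -m handwheel '[[[0,0,0,-3.56,2.14,0,0],[0,0,0,-3.56,2.14,0,0],[0,0,0,-3.56,2.14,0,0],[0,0,0,-3.56,2.14,0,0],[0,0,0,-3.56,2.14,0,0],[0,0,0,-3.56,2.14,0,0],[0,0,0,-3.56,2.14,0,0],[0,0,0,-3.56,2.14,0,0]]]'
python3 -m handwheel '[[[0,0,0,-3.56,2.14,0,0],[0,0,0,-3.56,2.14,0,0],[0,0,0,-3.56,2.14,0,0],[0,0,0,-3.56,2.14,0,0],[0,0,0,-3.56,2.14,0,0],[0,0,0,-3.56,2.14,0,0],[0,0,0,-3.56,2.14,0,0],[0,0,0,-3.56,2.14,0,0]]]'
python3 -m handwheel '[[[0,0,0,0,0,4,0],[0,0,0,0,0,4,0],[0,0,0,0,0,4,0],[0,0,0,0,0,4,0],[0,0,0,0,0,0,0],[0,0,0,0,0,0,0]]]'
python3 -c "
from h import *
cap('wrist','w1');cap('top','t1')
for P in [(628,-165,18),(661,172,0),(468,-198,77),(458,-342,77)]: print(P,w2px('w1',P).round())"
```

```text
t: 2.9
eef_pos: [473.7, 37.1, 387.7]
tool_rot: [3.141, -0.001, 1.483]
ft_force: [0.4, 1.0, 0.2]
grip_width: 1.001
t: 3.57
eef_pos: [618.9, -261.7, 387.0]
tool_rot: [-3.141, -0.001, 1.483]
ft_force: [1.1, -0.0, 0.6]
grip_width: 0.998
t: 4.07
eef_pos: [617.4, -259.3, 226.0]
tool_rot: [-3.137, -0.001, 1.482]
ft_force: [0.1, -1.4, 1.0]
grip_width: 1.001
(628, -165, 18) [323. 104.]
(661, 172, 0) [ 326. -279.]
(468, -198, 77) [165. 150.]
(458, -342, 77) [184. 282.]
```

View pics/w1.png

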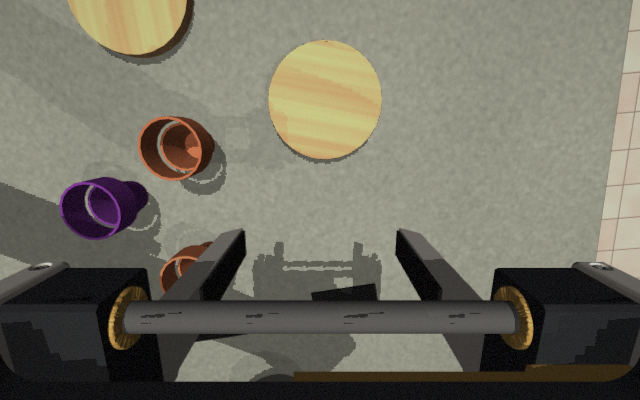

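```bash
python3 -c "
from h import *
print('turner',px2w('w1',345,292,5),px2w('top0',433,172,5),px2w('t1',433,172,5)); print('board',px2w('w1',325,99.5,18)); print('m',px2w('w1',170,148.5,77)); print('purp',px2w('w1',92,208,77))
for z in (0,200): print(w2px('w1',(617,-259,z)))
"
```

```text
turner [ 636.5741761  -413.27288245    5.        ] [ 630.9575665  -441.90222768    5.        ] [ 630.9575665  -441.90222768    5.        ]
board [ 630.92002589 -160.81369873   18.        ]
m [ 473.00945614 -197.26685732   77.        ]
purp [ 379.06056457 -250.12666806   77.        ]
[320.68771563 182.60733932]
[319.55775869 239.76382055]
```

```bash
python3 -m handwheel '[[[0,0,0,0,0.3,4,0],[0,0,0,0,0,4,0],[0,0,0,0,0,4,0],[0,0,0,0,0,4,0],[0,0,0,0,0,2.5,0],[0,0,0,0,0,1.3,0],[0,0,0,0,0,0,0]]]'
python3 -m handwheel '[[[0,0,0,1.2,0,0,0],[0,0,0,1.2,0,0,0],[0,0,0,0.8,0,0,0],[0,0,0,0.8,0,0,0],[0,0,0,0.8,0,0,0],[0,0,0,0.8,0,0,0],[0,0,0,1.2,0,0,0],[0,0,0,1.2,0,0,0]]]'
python3 -m handwheel '[[[0,0,0,1.2,0,0,0],[0,0,0,1.2,0,0,0],[0,0,0,1.2,0,0,0],[0,0,0,1.2,0,0,0],[0,0,0,1.2,0,0,0],[0,0,0,1.2,0,0,0],[0,0,0,1.2,0,0,0],[0,0,0,1.2,0,0,0]]]'
python3 -m handwheel '[[[0,0,0,1.2,0,0,0],[0,0,0,1.2,0,0,0],[0,0,0,1.2,0,0,0],[0,0,0,1.2,0,0,0],[0,0,0,1,0,0,0],[0,0,0,0.6,0,0,0],[0,0,0,0.3,0,0,0],[0,0,0,0,0,0,0]]]'
python3 - <<'E'
from h import *
c=cap('wrist','w2')
for s,cc,m in blobs(c['image'],(15,80,60),(32,255,255),800):
    p=cv2.findContours(m.astype(np.uint8),cv2.RETR_EXTERNAL,cv2.CHAIN_APPROX_NONE)[0][0]; el=cv2.fitEllipse(p); print(s,el,px2w('w2',*el[0],18))
print(w2px('w2',(661,172,0)))
E
```

```text
t: 4.75
eef_pos: [621.6, -260.2, 29.0]
tool_rot: [-3.141, -0.0, 1.482]
ft_force: [0.1, -0.2, 1.1]
grip_width: 1.0
t: 5.42
eef_pos: [629.1, -183.3, 30.8]
tool_rot: [3.139, 0.005, 1.479]
ft_force: [0.8, -4.6, 3.2]
grip_width: 1.002
t: 6.08
eef_pos: [638.0, -87.4, 30.7]
tool_rot: [3.138, 0.004, 1.479]
ft_force: [-1.0, -6.1, 3.9]
grip_width: 1.001
t: 6.75
eef_pos: [644.1, -19.1, 30.6]
tool_rot: [3.139, 0.002, 1.481]
ft_force: [-0.8, -3.7, 4.1]
grip_width: 1.0
[  204    33   233   236 43038] ((320.076171875, 150.49191284179688), (232.48411560058594, 233.89109802246094), 3.73757266998291) [649.35350856  38.10243657  18.        ]
[   0  189   87   91 4433] ((31.990013122558594, 235.10287475585938), (83.53915405273438, 89.74458312988281), 132.6675262451172) [476.59878505   4.79128209  18.        ]
[ 318.5240055  -126.62777823]
```

View pics/w2.png

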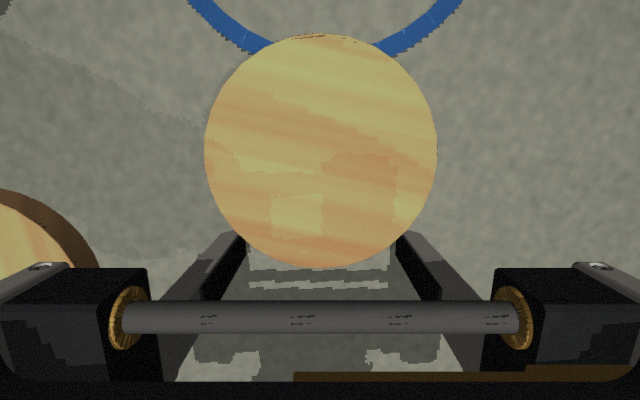

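The board sits centred in the finger cradle, with the ring straight ahead of it (ring axis about column 325, board at column 320). There are about 134 mm left to push.

```bash
python3 -m handwheel '[[[0,0,0,0.8,0.05,0,0],[0,0,0,1.2,0.05,0,0],[0,0,0,1.2,0.05,0,0],[0,0,0,1.2,0.05,0,0],[0,0,0,1.2,0.05,0,0],[0,0,0,1.2,0.05,0,0],[0,0,0,1.2,0,0,0],[0,0,0,1.2,0,0,0]]]'
python3 -m handwheel '[[[0,0,0,1.2,0,0,0],[0,0,0,1.2,0,0,0],[0,0,0,1,0,0,0],[0,0,0,0.6,0,0,0],[0,0,0,0.2,0,0,0],[0,0,0,0,0,0,0]]]'
python3 -m handwheel '[[[0,0,0,-2,0,0,0],[0,0,0,-2,0,0,0],[0,0,0,-3,0,0,0],[0,0,0,-3,0,0,0],[0,0,0,0,0,-4,0],[0,0,0,0,0,-4,0],[0,0,0,0,0,-4,0],[0,0,0,0,0,-4,0]]]'
python3 - <<'E'
from h import *
from scipy.optimize import least_squares
import time
python=0
c=cap('wrist','w3')
for s,cc,m in blobs(c['image'],(15,80,60),(32,255,255),800):
    p=cv2.findContours(m.astype(np.uint8),cv2.RETR_EXTERNAL,cv2.CHAIN_APPROX_NONE)[0][0]; el=cv2.fitEllipse(p); print(s,el,px2w('w3',*el[0],18))
h=cv2.cvtColor(c['image'],cv2.COLOR_RGB2HSV); m=cv2.inRange(h,(100,120,50),(125,255,255)); v,u=np.nonzero(m); k=v<260
W=np.array([px2w('w3',a,b,0)[:2] for a,b in zip(u[k],v[k])])
r=least_squares(lambda p:np.hypot(*(W-p[:2]).T)-p[2],[661,172,90],loss='soft_l1'); print('ring',r.x,len(W))
E
```

```text
t: 7.47
eef_pos: [654.8, 70.8, 30.3]
tool_rot: [3.14, 0.003, 1.479]
ft_force: [0.3, -6.2, 5.1]
grip_width: 0.998
t: 7.97
eef_pos: [658.5, 114.1, 30.2]
tool_rot: [3.14, 0.002, 1.481]
ft_force: [0.1, -3.3, 6.4]
grip_width: 1.001
t: 8.63
eef_pos: [648.2, 16.8, 190.5]
tool_rot: [-3.139, -0.002, 1.481]
ft_force: [0.4, 0.3, 1.2]
grip_width: 1.003
[  257     0   132   113 12441] ((322.2779235839844, 49.99113082885742), (118.50071716308594, 136.2237548828125), 89.7672348022461) [662.8329405  159.08983327  18.        ]
[  82  191  116  106 8170] ((140.29151916503906, 238.08914184570312), (93.89784240722656, 116.78055572509766), 110.9868392944336) [437.00501576 -18.50319607  18.        ]
ring [664.46654847 175.80993787  90.23466015] 3131
```

View pics/w3.png

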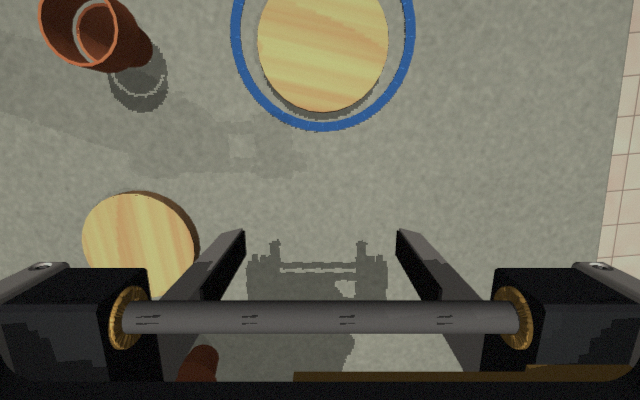

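```bash
python3 -m handwheel '[[[0,0,0,2.32,-3.18,-0.6,0],[0,0,0,2.32,-3.18,-0.6,0],[0,0,0,2.32,-3.18,-0.6,0],[0,0,0,2.32,-3.18,-0.6,0],[0,0,0,2.32,-3.18,-0.6,0],[0,0,0,2.32,-3.18,-0.6,0],[0,0,0,0,0,0,0]]]'
cat >> h.py <<'E'
def rim(f,guess,zc=77,R=32,rng=((0,110,40),(14,255,255))):
    """centre of mould rim near guess: fit projected outer rim circle to copper-mask edge: maximise overlap with ring"""
    im=cv2.imread('pics/'+f+'.png')[:,:,::-1]; m=cv2.inRange(cv2.cvtColor(im.copy(),cv2.COLOR_RGB2HSV),*rng)
    d=np.load('pics/'+f+'.npz');K,E=d['K'],d['E']; o=-E[:3,:3].T@E[:3,3]
    g=cv2.GaussianBlur((m>0).astype(np.float32),(0,0),1.0); th=np.linspace(0,2*np.pi,180,endpoint=False)
    best=None
    def proj(P):
        c=P@E[:3,:3].T+E[:3,3]; q=np.c_[c[:,0],-c[:,1],-c[:,2]]@K.T; return (q[:,:2]/q[:,2:]).astype(np.float32)
    def samp(x,y,r):
        P=np.c_[x+r*np.cos(th),y+r*np.sin(th),np.full(len(th),zc)]; uv=proj(P)
        return cv2.remap(g,uv[:,0].reshape(-1,1),uv[:,1].reshape(-1,1),cv2.INTER_LINEAR).ravel()
    for step,span in((2,24),(0.5,3)):
        cx,cy=best[1:] if best else guess; best=None
        for x in np.arange(cx-span,cx+span+.1,step):
            for y in np.arange(cy-span,cy+span+.1,step):
                s=samp(x,y,R-1.5).mean()-samp(x,y,R+2.5).mean()
                if best is None or s>best[0]: best=(s,x,y)
    return best
def tool(P,Q=None):
    s=monitor.observe(); yaw=s['tool_rot'][2]; D=np.array(P)-s['eef_pos'] ; c,n=np.cos(yaw),np.sin(yaw)
    return (np.array([c*D[0]+n*D[1], n*D[0]-c*D[1], -D[2]])/10).round(2)
E
python3 - <<'E'
from h import *
cap('wrist','w4'); cap('top','t4')
print(monitor.observe()['eef_pos'])
b=rim('w4',(470,173)); print(b, tool((b[1],b[2],70)))
print(rim('w1',(473,-197)))
E
```

```text
t: 9.27
eef_pos: [464.3, 179.3, 224.8]
tool_rot: [-3.133, -0.005, 1.492]
ft_force: [-1.3, 0.4, -1.0]
grip_width: 1.001
[469.93833063 173.92275004 225.31042958]
(np.float32(0.83995134), np.float64(468.0), np.float64(184.5)) [ 1.04 -0.28 15.53]
(np.float32(0.6469046), np.float64(474.0), np.float64(-197.5))
```

View pics/w4.png

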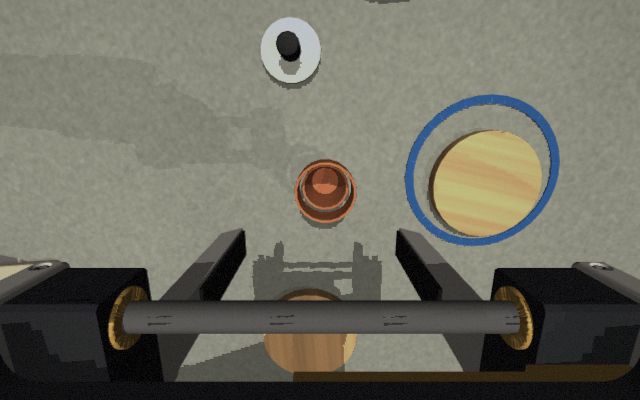

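View pics/t4.png

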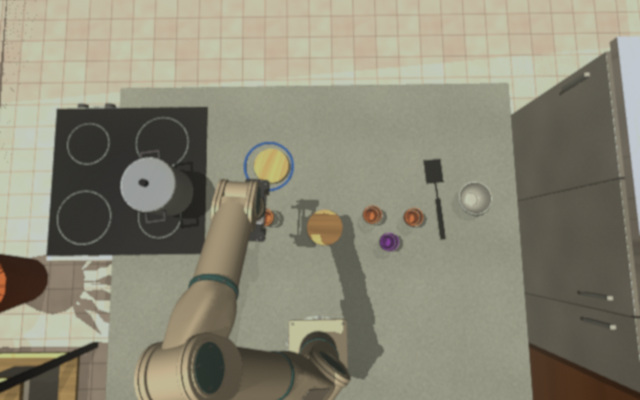

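In the wrist view the mould A rim is centred at (325,191), the lid is at (291,50), and the board is inside the ring. In the top view the board lies in the ring around (271,165), and no further moulds were hidden. I'll measure board against ring, then grasp mould A.

```bash
python3 - <<'E'
from h import *
from scipy.optimize import least_squares
for f,(x0,y0,x1,y1) in (('w4',(400,80,570,255)),('t4',(238,135,300,195))):
    im=cv2.imread('pics/'+f+'.png')[:,:,::-1].copy()
    h=cv2.cvtColor(im,cv2.COLOR_RGB2HSV)
    Z=np.zeros(h.shape[:2],bool);Z[y0:y1,x0:x1]=1
    m=(cv2.inRange(h,(15,70,60),(32,255,255))>0)&Z
    p=max(cv2.findContours(m.astype(np.uint8),cv2.RETR_EXTERNAL,cv2.CHAIN_APPROX_NONE)[0],key=len)[:,0]
    B=np.array([px2w(f,a,b,18)[:2] for a,b in p])
    fit=lambda W,r:least_squares(lambda p:np.hypot(*(W-p[:2]).T)-p[2],[661,172,r],loss='soft_l1').x
    v,u=np.nonzero((cv2.inRange(h,(100,100,40),(125,255,255))>0)&Z)
    W=np.array([px2w(f,a,b,0)[:2] for a,b in zip(u,v)])
    print(f,'board',fit(B,65).round(1),'ring',fit(W,90).round(1))
E
python3 -m handwheel '[[[0,0,0,0.3,-0.1,4,0],[0,0,0,0.3,-0.1,4,0],[0,0,0,0.3,-0.1,4,0],[0,0,0,0.14,0,2,0],[0,0,0,0,0,1.5,0],[0,0,0,0,0,0,0]]]'
```

```text
w4 board [660.5 166.2  65.3] ring [664.2 175.4  90.2]
t4 board [661.3 162.1  63.9] ring [663.4 174.3  89.9]
t: 9.87
eef_pos: [468.5, 179.9, 67.3]
tool_rot: [-3.137, 0.003, 1.478]
ft_force: [-0.6, -0.6, 0.0]
grip_width: 0.998
```

```bash
python3 -m handwheel '[[[0,0,0,0,0,0,0],[0,0,0,0,0,0,0]]]'; python3 -c "
from h import *
print(tool((468,184.5,70)))"
```

```text
t: 10.03
eef_pos: [470.8, 180.9, 71.1]
tool_rot: [3.14, -0.0, 1.479]
ft_force: [-1.1, 0.4, 0.2]
grip_width: 1.002
[ 0.33 -0.31  0.11]
```

```bash
python3 -m handwheel '[[[0,0,0,0.33,-0.3,0.1,0],[0,0,0,0,0,0,0],[0,0,0,0,0,0,0]]]'
python3 -m handwheel '[[[0,0,0,0,0,0,1],[0,0,0,0,0,0,1],[0,0,0,0,0,0,1],[0,0,0,0,0,0,1],[0,0,0,0,0,0,1],[0,0,0,0,0,0,1]]]' 25
python3 -m handwheel '[[[0,0,0,0,0,-2,1],[0,0,0,0,0,-3,1],[0,0,0,0,0,-3,1],[0,0,0,0,0,0,1],[0,0,0,0,0,0,1],[0,0,0,0,0,0,1]]]'
python3 -c "
from h import *
c=cap('wrist','w5'); print(tool((661,165,110)), monitor.observe()['tool_rot'])"
```

```text
t: 10.28
eef_pos: [467.1, 185.9, 70.2]
tool_rot: [3.141, -0.001, 1.482]
ft_force: [-0.3, 0.4, 0.4]
grip_width: 0.997
t: 10.78
eef_pos: [467.3, 185.2, 69.6]
tool_rot: [3.141, -0.0, 1.481]
ft_force: [0.4, -0.6, 0.3]
grip_width: 0.676
t: 11.28
eef_pos: [466.0, 185.5, 148.8]
tool_rot: [-3.14, 0.0, 1.482]
ft_force: [-0.7, 0.1, -1.7]
grip_width: 0.677
[-0.27 19.63  3.84] [-3.13934745e+00  7.01859216e-04  1.48127181e+00]
```

```bash
python3 -m handwheel '[[[0,0,0,0,2.6,0,1],[0,0,0,0,3.4,0,1],[0,0,0,0,3.4,0,1],[0,0,0,0,3.4,0,1],[0,0,0,0,3.4,0,1],[0,0,0,-0.15,3.4,0,1],[0,0,0,0,0,0,1],[0,0,0,0,0,0,1]]]'
python3 -m handwheel '[[[0,0,0,0,0,2.4,1],[0,0,0,0,0,2.4,1],[0,0,0,0,0,0,1],[0,0,0,0,0,0,1]]]'
python3 -c "
from h import *
print(tool((660.5,166.2,89)), monitor.observe()['ft_force'])"
```

```text
t: 12.0
eef_pos: [662.1, 164.5, 146.8]
tool_rot: [-3.139, 0.002, 1.479]
ft_force: [-0.5, -0.5, -1.9]
grip_width: 0.68
t: 12.33
eef_pos: [659.2, 166.6, 99.5]
tool_rot: [-3.136, 0.001, 1.481]
ft_force: [1.1, -0.4, -1.8]
grip_width: 0.682
[-0.02  0.14  1.05] [ 1.05459973 -0.38536675 -1.84404381]
```

```bash
python3 -m handwheel '[[[0,0,0,0,0.1,0.6,1],[0,0,0,0,0,0.3,1],[0,0,0,0,0,0.2,1],[0,0,0,0,0,0,1],[0,0,0,0,0,0,1]]]'
python3 -m handwheel '[[[0,0,0,0,0,0,0.3],[0,0,0,0,0,0,0],[0,0,0,0,0,0,0],[0,0,0,0,0,0,0],[0,0,0,0,0,0,0]]]'
python3 -m handwheel '[[[0,0,0,0,0,-2,0],[0,0,0,0,0,-3,0],[0,0,0,0,0,-4,0],[0,0,0,0,0,-4,0],[0,0,0,0,0,-1,0],[0,0,0,0,0,0,0],[0,0,0,0,0,0,0]]]'
python3 -c "
from h import *
c=cap('wrist','w6'); cap('scene','s6'); print(monitor.observe()['eef_pos'], rim('w6',(660.5,166),95)); print(tool((474,-197.5,226)))"
```

```text
t: 12.75
eef_pos: [663.1, 166.2, 90.9]
tool_rot: [3.141, -0.0, 1.481]
ft_force: [-0.6, -0.6, -1.2]
grip_width: 0.678
t: 13.17
eef_pos: [663.1, 166.1, 90.6]
tool_rot: [3.141, -0.0, 1.481]
ft_force: [0.8, 0.4, -0.0]
grip_width: 0.947
t: 13.75
eef_pos: [662.8, 166.3, 230.3]
tool_rot: [3.142, -0.001, 1.481]
ft_force: [-0.5, 0.4, -0.4]
grip_width: 1.0
[661.58311005 166.34089761 228.24493443] (np.float32(0.8134654), np.float64(663.5), np.float64(166.0))
[-37.92 -15.42   0.22]
```

View pics/w6.png

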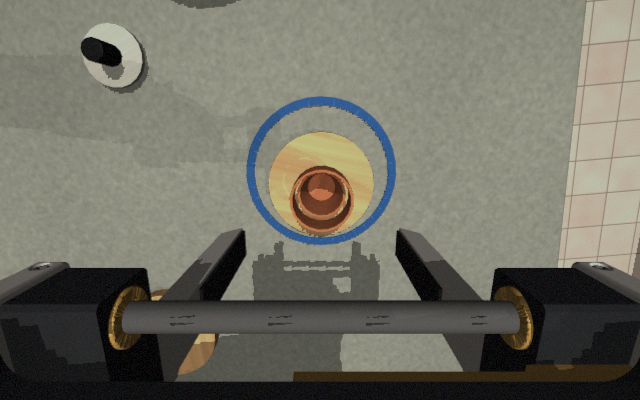

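```bash
python3 - <<'E'
from h import *
im=cv2.imread('pics/w6.png')
from scipy.optimize import least_squares
h=cv2.cvtColor(im,cv2.COLOR_BGR2HSV)
Z=np.zeros(h.shape[:2],bool);Z[110:245,255:390]=1
m=(cv2.inRange(h,(15,70,60),(32,255,255))>0)&Z
p=cv2.convexHull(np.argwhere(m)[:,::-1].astype(np.int32))[:,0]
B=np.array([px2w('w6',a,b,18)[:2] for a,b in p])
fit=lambda W,r:least_squares(lambda p:np.hypot(*(W-p[:2]).T)-p[2],[661,172,r],loss='soft_l1').x
v,u=np.nonzero((cv2.inRange(h,(100,100,40),(125,255,255))>0)); k=v<260
W=np.array([px2w('w6',a,b,0)[:2] for a,b in zip(u[k],v[k])])
print('board',fit(B,65).round(1),'ring',fit(W,90).round(1), [w2px('w6',P).round() for P in((661,101,18),(661,101,0),(664,90,0),(661,165,18))])
cv2.imwrite('pics/crop2.png',cv2.resize(im[85:260,235:410],None,fx=3.4,fy=3.4,interpolation=cv2.INTER_CUBIC))
E
```

```text
board [663.  165.7  64.6] ring [664.1 175.8  90.3] [array([324., 235.]), array([324., 230.]), array([326., 238.]), array([319., 186.])]
```

View pics/crop2.png

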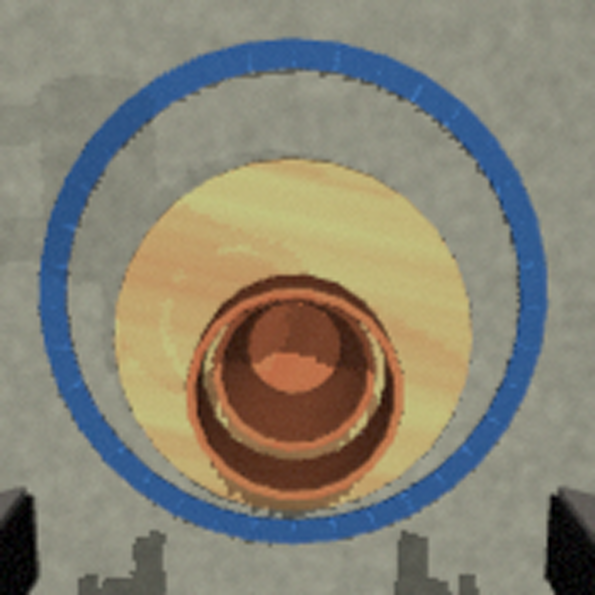

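The board is inside the ring with about 10 mm to spare, and the mould is centred on it (663.5,166 against board 663,165.7). Next is mould B.

```bash
python3 -m handwheel '[[[0,0,0,-3.4,-1.4,0,0],[0,0,0,-3.4,-1.4,0,0],[0,0,0,-3.4,-1.4,0,0],[0,0,0,-3.4,-1.4,0,0],[0,0,0,-3.4,-1.4,0,0],[0,0,0,-3.4,-1.4,0,0],[0,0,0,-3.4,-1.4,0,0],[0,0,0,-3.4,-1.4,0,0]]]'
python3 -m handwheel '[[[0,0,0,-3.4,-1.4,0,0],[0,0,0,-3.4,-1.4,0,0],[0,0,0,-3.4,-1.4,0,0],[0,0,0,-0.5,0,0,0],[0,0,0,0,0,0,0],[0,0,0,0,0,0,0]]]'
python3 -c "
from h import *
c=cap('wrist','w7'); print(monitor.observe()['eef_pos']); b=rim('w7',(474,-197.5)); print(b,tool((b[1],b[2],70)))
print('C',rim('w7',(460,-342)))"
```

```text
t: 14.52
eef_pos: [524.8, -95.6, 228.6]
tool_rot: [-3.138, 0.0, 1.481]
ft_force: [-0.4, -1.2, 0.4]
grip_width: 0.999
t: 15.02
eef_pos: [475.3, -196.6, 229.2]
tool_rot: [-3.139, -0.001, 1.481]
ft_force: [0.2, 0.6, 0.4]
grip_width: 1.002
[ 475.80766173 -195.83148325  229.31077914]
(np.float32(0.82497144), np.float64(472.0), np.float64(-196.5)) [-0.1  -0.37 15.93]
C (np.float32(0.19359037), np.float64(461.0), np.float64(-342.0))
```

```bash
python3 -m handwheel '[[[0,0,0,-0.1,-0.37,4,0],[0,0,0,0,0,4,0],[0,0,0,0,0,4,0],[0,0,0,0,0,2.5,0],[0,0,0,0,0,1.4,0],[0,0,0,0,0,0,0],[0,0,0,0,0,0,0]]]'
python3 -m handwheel '[[[0,0,0,0,0,0,1],[0,0,0,0,0,0,1],[0,0,0,0,0,0,1],[0,0,0,0,0,0,1],[0,0,0,0,0,0,1],[0,0,0,0,0,0,1]]]' 25
python3 -m handwheel '[[[0,0,0,0,0,-2,1],[0,0,0,0,0,-4,1],[0,0,0,0,0,-4,1],[0,0,0,0,0,-4,1],[0,0,0,0,0,0,1],[0,0,0,0,0,0,1]]]'
python3 -c "
from h import *
c=cap('wrist','w8'); print(tool((663.5,166,215)), monitor.observe()['eef_pos'])"
```

```text
t: 15.65
eef_pos: [471.9, -196.6, 70.6]
tool_rot: [-3.14, -0.001, 1.483]
ft_force: [0.1, -0.5, 0.8]
grip_width: 0.997
t: 16.15
eef_pos: [472.2, -198.3, 72.1]
tool_rot: [3.14, 0.0, 1.481]
ft_force: [-0.4, 1.6, 5.2]
grip_width: 0.687
t: 16.65
eef_pos: [473.0, -198.6, 213.2]
tool_rot: [3.137, 0.001, 1.481]
ft_force: [0.9, 0.4, -1.7]
grip_width: 0.687
[37.94 15.85 -0.34] [ 471.81820604 -197.75449323  211.58866936]
```

```bash
python3 -c "
import cv2,numpy as np
a=cv2.imread('pics/w5.png')[140:340,200:440];b=cv2.imread('pics/w8.png')[140:340,200:440]
cv2.imwrite('pics/cmp.png',cv2.resize(np.hstack([a,b]),None,fx=1.65,fy=1.65))"
```

```text
(no output)
```

View pics/cmp.png

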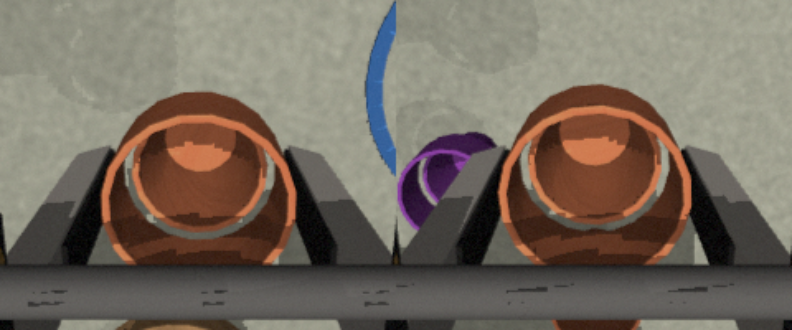

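```bash
cat >> h.py <<'E'
def held(f,tcp,yaw=1.481):
    b=rim(f,(tcp[0],tcp[1]),tcp[2]+7); d=np.array(b[1:])-tcp[:2]; c,n=np.cos(yaw),np.sin(yaw)
    return b[0],(c*d[0]+n*d[1]).round(1),(n*d[0]-c*d[1]).round(1)
E
python3 -c "
from h import *
print(held('w5',np.array([466.0,185.5,148.8])),held('w8',np.array([471.8,-197.8,212])))"
```

```text
(np.float32(0.62534034), np.float64(2.5), np.float64(-0.2)) (np.float32(0.67603785), np.float64(3.6), np.float64(1.2))
```

```bash
python3 -m handwheel '[[[0,0,0,2,0.8,0,1],[0,0,0,3.2,1.4,0,1],[0,0,0,3.2,1.4,0,1],[0,0,0,3.2,1.4,0,1],[0,0,0,3.2,1.4,0,1],[0,0,0,3.2,1.4,0,1],[0,0,0,3.2,1.4,0,1],[0,0,0,3.2,1.4,0,1]]]'
python3 -m handwheel '[[[0,0,0,3.2,1.4,0,1],[0,0,0,3.2,1.4,0,1],[0,0,0,3.2,1.2,0,1],[0,0,0,2.6,0.8,0,1],[0,0,0,1.2,0.3,0,1],[0,0,0,0,0,0,1],[0,0,0,0,0,0,1],[0,0,0,0,0,0,1]]]'
python3 -c "
from h import *
cap('wrist','w9');s=monitor.observe()['eef_pos'];print(s,tool((662,165,165)),held('w9',s))"
```

```text
t: 17.37
eef_pos: [598.4, 37.2, 208.9]
tool_rot: [-3.137, 0.0, 1.481]
ft_force: [0.8, -0.6, -1.3]
grip_width: 0.688
t: 18.03
eef_pos: [661.2, 160.8, 210.9]
tool_rot: [-3.14, 0.002, 1.477]
ft_force: [0.5, -0.7, -0.3]
grip_width: 0.686
[661.4466963  160.81535934 211.31573554] [0.42 0.02 4.63] (np.float32(0.55855393), np.float64(3.0), np.float64(-0.3))
```

```bash
python3 -m handwheel '[[[0,0,0,0.45,0.1,2,1],[0,0,0,0,0,2.5,1],[0,0,0,0,0,0,1],[0,0,0,0,0,0,1]]]'
python3 -m handwheel '[[[0,0,0,0,0,1,1],[0,0,0,0,0,1,1],[0,0,0,0,0,0,1],[0,0,0,0,0,0,1]]]'
python3 -m handwheel '[[[0,0,0,0,0,0.8,1],[0,0,0,0,0,0.6,1],[0,0,0,0,0,0,1],[0,0,0,0,0,0,1]]]'
```

```text
t: 18.42
eef_pos: [662.4, 166.7, 165.9]
tool_rot: [-3.139, 0.001, 1.478]
ft_force: [0.1, -0.1, -0.5]
grip_width: 0.688
t: 18.75
eef_pos: [663.1, 168.4, 146.1]
tool_rot: [-3.141, 0.0, 1.481]
ft_force: [-0.1, 0.1, -1.2]
grip_width: 0.684
t: 19.08
eef_pos: [663.2, 168.3, 131.9]
tool_rot: [-3.141, 0.001, 1.481]
ft_force: [-0.1, -0.5, -1.1]
grip_width: 0.685
```

```bash
python3 -m handwheel '[[[0,0,0,-0.25,0,0,1],[0,0,0,0,0,0.4,1],[0,0,0,0,0,0.3,1],[0,0,0,0,0,0.2,1],[0,0,0,0,0,0,1],[0,0,0,0,0,0,1]]]'
python3 -c "
from h import *
s=monitor.observe();print(s['eef_pos'],s['ft_force'])"
```

```text
t: 19.58
eef_pos: [663.2, 166.0, 123.3]
tool_rot: [-3.141, 0.0, 1.481]
ft_force: [-0.6, 0.4, -0.3]
grip_width: 0.681
[663.21381915 166.0030776  123.27675421] [-0.56539663  0.36431337 -0.28285623]
```

```bash
python3 -m handwheel '[[[0,0,0,0,0,0.15,1],[0,0,0,0,0,0,1],[0,0,0,0,0,0,1]]]'
python3 -m handwheel '[[[0,0,0,0,0,0,0.3],[0,0,0,0,0,0,0],[0,0,0,0,0,0,0],[0,0,0,0,0,0,0],[0,0,0,0,0,0,0]]]'
python3 -m handwheel '[[[0,0,0,0,0,-2,0],[0,0,0,0,0,-3,0],[0,0,0,0,0,-4,0],[0,0,0,0,0,-2,0],[0,0,0,0,0,0,0],[0,0,0,0,0,0,0]]]'
python3 -c "
from h import *
cap('wrist','w10');cap('scene','s10'); im=cv2.imread('pics/s10.png'); u,v=w2px('s10',(663,166,70)); print(u,v)
for z in(77,127,18,0): print(z,w2px('s10',(663,166,z)).round(1))
u,v=int(u),int(v); a=cv2.resize(im[v-55:v+55,u-55:u+55],(440,440),interpolation=cv2.INTER_CUBIC); b=cv2.imread('pics/w10.png')[100:260,240:400]; b=cv2.resize(b,(440,440)); cv2.imwrite('pics/c10.png',cv2.resize(np.hstack([a,b]),None,fx=.85,fy=.85)); print(rim('w10',(663,166),127))
s=monitor.observe();print(s['eef_pos'],tool((461,-342,226)))"
```

```text
t: 19.83
eef_pos: [663.5, 166.1, 122.3]
tool_rot: [3.141, -0.0, 1.481]
ft_force: [-0.1, -0.7, 0.6]
grip_width: 0.686
t: 20.25
eef_pos: [663.2, 166.1, 121.9]
tool_rot: [-3.141, -0.0, 1.481]
ft_force: [-0.8, 0.3, -0.4]
grip_width: 0.946
t: 20.75
eef_pos: [663.9, 166.1, 233.3]
tool_rot: [3.139, -0.001, 1.481]
ft_force: [-0.9, 0.2, -1.2]
grip_width: 1.0
347.22593753926503 244.70698445775304
77 [347.4 242.6]
127 [348.4 227.5]
18 [346.2 259.7]
0 [345.8 264.8]
(np.float32(0.7341653), np.float64(663.5), np.float64(168.0))
[662.34301708 166.26646554 230.69131014] [-52.43 -15.49   0.47]
```

View pics/c10.png

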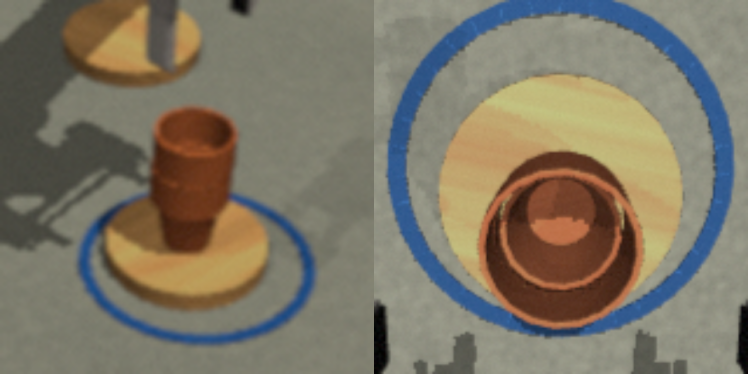

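The crop shows the second mould nested flush and upright on the first, with the board still in the ring. On to mould C.

```bash
python3 -m handwheel '[[[0,0,0,-3.7,-1.1,0,0],[0,0,0,-3.7,-1.1,0,0],[0,0,0,-3.7,-1.1,0,0],[0,0,0,-3.7,-1.1,0,0],[0,0,0,-3.7,-1.1,0,0],[0,0,0,-3.7,-1.1,0,0],[0,0,0,-3.7,-1.1,0,0],[0,0,0,-3.7,-1.1,0,0]]]'
python3 -m handwheel '[[[0,0,0,-3.7,-1.1,0,0],[0,0,0,-3.7,-1.1,0,0],[0,0,0,-3.7,-1.1,0,0],[0,0,0,-3.7,-1.1,0,0],[0,0,0,-3.7,-1.1,0,0],[0,0,0,-3.7,-1.1,0,0],[0,0,0,0,0,0,0],[0,0,0,0,0,0,0]]]'
python3 -m handwheel '[[[0,0,0,0,0,0,0]]]'
python3 -c "
from h import *
c=cap('wrist','w11'); print(monitor.observe()['eef_pos']); b=rim('w11',(461,-342)); print(b,tool((b[1],b[2],70)))"
```

```text
t: 21.52
eef_pos: [547.1, -121.8, 230.4]
tool_rot: [-3.138, -0.0, 1.481]
ft_force: [0.7, -0.0, 0.1]
grip_width: 1.001
t: 22.18
eef_pos: [461.0, -338.1, 230.7]
tool_rot: [-3.139, -0.0, 1.475]
ft_force: [0.7, 1.1, -0.1]
grip_width: 1.001
t: 22.27
eef_pos: [463.2, -334.8, 230.5]
tool_rot: [-3.139, -0.002, 1.481]
ft_force: [-0.6, 0.7, -0.5]
grip_width: 1.001
[ 463.81946394 -334.05925202  230.7286262 ]
(np.float32(0.8076846), np.float64(461.5), np.float64(-341.5)) [-0.76 -0.17 16.07]
```

```bash
python3 -m handwheel '[[[0,0,0,-0.75,-0.17,4,0],[0,0,0,0,0,4,0],[0,0,0,0,0,3,0],[0,0,0,0,0,0,0],[0,0,0,0,0,0,0],[0,0,0,0,0,0,0]]]'
python3 -c "
from h import *
c=cap('wrist','w12'); print(monitor.observe()['eef_pos']); b=rim('w12',(461,-342)); print(b,tool((b[1],b[2],70)))"
```

```text
t: 22.82
eef_pos: [462.3, -343.2, 123.2]
tool_rot: [3.14, 0.001, 1.483]
ft_force: [-0.0, -1.4, 0.3]
grip_width: 1.004
[ 462.52859458 -343.69254372  123.84213236]
(np.float32(0.849167), np.float64(461.5), np.float64(-341.5)) [ 0.21 -0.12  5.38]
```

```bash
python3 -m handwheel '[[[0,0,0,0.15,-0.1,3,0],[0,0,0,0,0,1.6,0],[0,0,0,0,0,0.8,0],[0,0,0,0,0,0,0],[0,0,0,0,0,0,0]]]'
python3 -m handwheel '[[[0,0,0,0,0,0,1],[0,0,0,0,0,0,1],[0,0,0,0,0,0,1],[0,0,0,0,0,0,1],[0,0,0,0,0,0,1],[0,0,0,0,0,0,1]]]' 25
python3 -m handwheel '[[[0,0,0,0,0,-2,1],[0,0,0,0,0,-4,1],[0,0,0,0,0,-4,1],[0,0,0,0,0,-4,1],[0,0,0,0,0,-4,1],[0,0,0,0,0,0,1],[0,0,0,0,0,0,1],[0,0,0,0,0,0,1]]]'
python3 -c "
from h import *
c=cap('wrist','w13'); s=monitor.observe()['eef_pos'];print(s,tool((663.2,166.5,250)),held('w13',s))"
```

```text
t: 23.28
eef_pos: [460.9, -342.5, 69.3]
tool_rot: [3.14, 0.001, 1.481]
ft_force: [0.5, -0.5, -0.2]
grip_width: 1.0
t: 23.78
eef_pos: [460.6, -342.0, 68.4]
tool_rot: [3.141, 0.0, 1.481]
ft_force: [1.0, 1.1, 2.4]
grip_width: 0.684
t: 24.45
eef_pos: [459.7, -340.8, 247.0]
tool_rot: [-3.14, -0.002, 1.481]
ft_force: [-0.3, -0.3, -1.8]
grip_width: 0.685
[ 459.39777524 -340.55734414  246.26375602] [52.33 15.76 -0.37] (np.float32(0.61990285), np.float64(1.5), np.float64(0.4))
```

```bash
python3 -m handwheel '[[[0,0,0,2,0.6,0,1],[0,0,0,3.6,1.1,0,1],[0,0,0,3.6,1.1,0,1],[0,0,0,3.6,1.1,0,1],[0,0,0,3.6,1.1,0,1],[0,0,0,3.6,1.1,0,1],[0,0,0,3.6,1.1,0,1],[0,0,0,3.6,1.1,0,1]]]'
python3 -m handwheel '[[[0,0,0,3.6,1.1,0,1],[0,0,0,3.6,1.1,0,1],[0,0,0,3.6,1.1,0,1],[0,0,0,3.6,1.1,0,1],[0,0,0,3.6,1.1,0,1],[0,0,0,3.6,1.1,0,1],[0,0,0,2.4,0.7,0,1],[0,0,0,1.2,0.2,0,1]]]'
python3 -m handwheel '[[[0,0,0,0,0,1.5,1],[0,0,0,0,0,1.5,1],[0,0,0,0,0,0,1],[0,0,0,0,0,0,1],[0,0,0,0,0,0,1]]]'
python3 -c "
from h import *
cap('wrist','w14');s=monitor.observe()['eef_pos'];print(s,tool((663.2,167,165)),held('w14',s))"
```

```text
t: 25.17
eef_pos: [566.4, -76.1, 245.7]
tool_rot: [-3.137, 0.0, 1.481]
ft_force: [0.7, 0.6, -1.9]
grip_width: 0.683
t: 25.83
eef_pos: [664.0, 171.2, 244.3]
tool_rot: [-3.137, -0.001, 1.486]
ft_force: [-0.2, 0.6, -0.8]
grip_width: 0.683
t: 26.25
eef_pos: [664.5, 164.6, 218.0]
tool_rot: [-3.141, 0.001, 1.479]
ft_force: [-0.7, -0.4, -1.6]
grip_width: 0.68
[664.83882766 164.86772169 218.54063444] [ 0.2  -0.18  5.35] (np.float32(0.55194294), np.float64(-0.0), np.float64(-0.5))
```

```bash
python3 -m handwheel '[[[0,0,0,0.25,-0.15,2,1],[0,0,0,0,0,2,1],[0,0,0,0,0,0,1],[0,0,0,0,0,0,1],[0,0,0,0,0,0,1],[0,0,0,0,0,0,1]]]'
python3 -m handwheel '[[[0,0,0,0,0,0.8,1],[0,0,0,0,0,0.6,1],[0,0,0,0,0,0,1],[0,0,0,0,0,0,1],[0,0,0,0,0,0,1]]]'
```

```text
t: 26.8
eef_pos: [664.4, 168.2, 179.8]
tool_rot: [3.139, -0.001, 1.481]
ft_force: [0.1, 0.0, -1.5]
grip_width: 0.685
t: 27.22
eef_pos: [663.3, 168.5, 163.9]
tool_rot: [-3.141, 0.0, 1.481]
ft_force: [-0.2, 0.7, -1.0]
grip_width: 0.683
```

```bash
python3 -m handwheel '[[[0,0,0,-0.1,0,0.5,1],[0,0,0,0,0,0.4,1],[0,0,0,0,0,0.2,1],[0,0,0,0,0,0,1],[0,0,0,0,0,0,1],[0,0,0,0,0,0,1]]]'
python3 -m handwheel '[[[0,0,0,0,0,0.15,1],[0,0,0,0,0,0,1],[0,0,0,0,0,0,1]]]'
```

```text
t: 27.72
eef_pos: [663.3, 167.5, 153.0]
tool_rot: [3.141, -0.0, 1.481]
ft_force: [0.7, -0.5, -1.4]
grip_width: 0.686
t: 27.97
eef_pos: [663.2, 167.6, 151.4]
tool_rot: [-3.142, -0.0, 1.481]
ft_force: [0.1, -0.8, -1.8]
grip_width: 0.684
```

```bash
python3 -m handwheel '[[[0,0,0,0,0,0.15,1],[0,0,0,0,0,0,1],[0,0,0,0,0,0,1]]]'
python3 -m handwheel '[[[0,0,0,0,0,0,0.3],[0,0,0,0,0,0,0],[0,0,0,0,0,0,0],[0,0,0,0,0,0,0],[0,0,0,0,0,0,0]]]'
python3 -m handwheel '[[[0,0,0,0,0,-2,0],[0,0,0,0,0,-3,0],[0,0,0,0,0,-4,0],[0,0,0,0,0,-2,0],[0,0,0,0,0,0,0],[0,0,0,0,0,0,0],[0,0,0,0,0,0,0]]]'
python3 -c "
from h import *
cap('wrist','w15');cap('scene','s15');cap('top','t15'); im=cv2.imread('pics/s15.png'); u,v=w2px('s15',(663,166,80)).astype(int)
a=cv2.resize(im[v-55:v+55,u-55:u+55],(380,380),interpolation=cv2.INTER_CUBIC); b=cv2.resize(cv2.imread('pics/w15.png')[0:260,200:460],(380,380));cv2.imwrite('pics/c15.png',np.hstack([a,b])); print(rim('w15',(663,166),159),monitor.observe()['eef_pos'])"
```

```text
t: 28.22
eef_pos: [663.4, 167.6, 150.5]
tool_rot: [3.141, -0.0, 1.481]
ft_force: [-0.2, 0.1, 2.4]
grip_width: 0.685
t: 28.63
eef_pos: [663.2, 167.5, 149.8]
tool_rot: [-3.141, 0.0, 1.481]
ft_force: [0.0, 0.1, -0.2]
grip_width: 0.944
t: 29.22
eef_pos: [662.4, 167.8, 258.9]
tool_rot: [-3.14, 0.0, 1.481]
ft_force: [-0.3, -0.9, -1.3]
grip_width: 1.001
(np.float32(0.69285965), np.float64(663.5), np.float64(167.5)) [662.32818883 167.65440692 258.20738299]
```

View pics/c15.png

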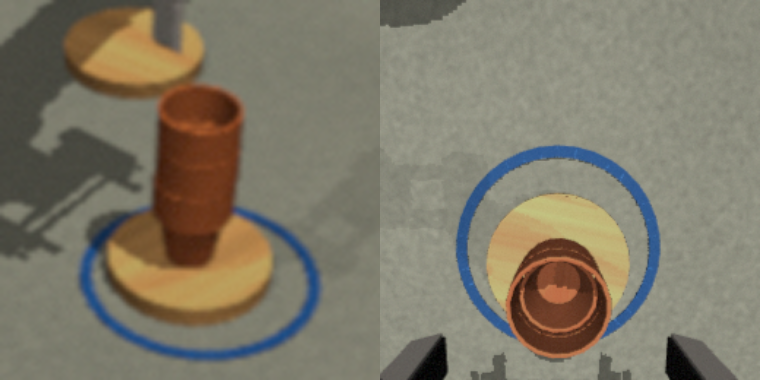

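The stack of three is flush and upright, centred at (663.5,167.5). Next I'll hover over the lid and measure it.

```bash
python3 -c "
from h import *
print('pot',px2w('top0',148.5,184,195)); print(tool((445,318,228)))"
python3 -m handwheel '[[[0,0,0,0,-3.6,0,0],[0,0,0,0,-3.6,0,0],[0,0,0,1.8,-3.4,0.5,0],[0,0,0,1.8,-3.4,0.5,0],[0,0,0,1.8,-3.4,0.5,0],[0,0,0,1.8,-3.2,0.5,0],[0,0,0,1.8,-2.4,0.5,0],[0,0,0,0,0,0,0]]]'
python3 -m handwheel '[[[0,0,0,1.2,0,0,0],[0,0,0,0,0,0,0],[0,0,0,0,0,0,0],[0,0,0,0,0,0,0]]]'
python3 -c "
from h import *
cap('wrist','w16'); print(monitor.observe()['eef_pos'],tool((445,318,228)))"
```

```text
pot [568.29303442 539.11614282 195.        ]
[ 13.02 -22.99   3.02]
t: 30.03
eef_pos: [435.4, 282.7, 232.6]
tool_rot: [-3.134, 0.0, 1.49]
ft_force: [0.3, 0.5, -0.1]
grip_width: 1.004
t: 30.37
eef_pos: [444.5, 288.7, 234.9]
tool_rot: [3.141, 0.001, 1.479]
ft_force: [-0.2, 0.1, 0.7]
grip_width: 0.999
[444.37388575 288.57975485 234.96540129] [ 2.94 -0.21  0.7 ]
```

View pics/w16.png

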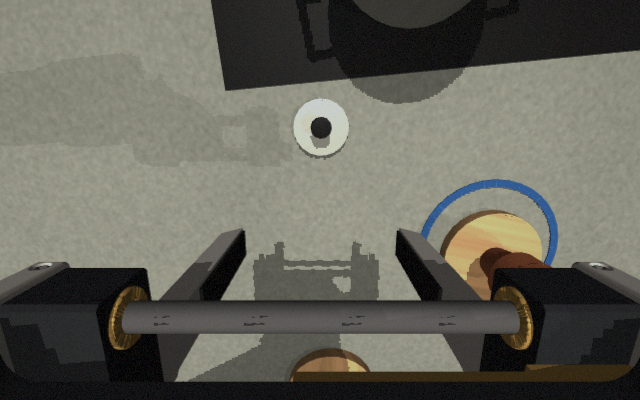

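```bash
cat >> h.py <<'E'
from scipy.optimize import least_squares
def lidfit(f,u,v,r=45):
    im=cv2.imread('pics/'+f+'.png'); h=cv2.cvtColor(im,cv2.COLOR_BGR2HSV); Z=np.zeros(h.shape[:2],np.uint8); cv2.circle(Z,(u,v),r,255,-1)
    m=cv2.inRange(h,(0,0,150),(180,70,255))&Z
    n,l,s,c=cv2.connectedComponentsWithStats(m); m=(l==1+np.argmax(s[1:,4]))
    hull=cv2.convexHull(np.argwhere(m)[:,::-1].astype(np.int32))
    W=np.array([px2w(f,a,b,12)[:2] for a,b in hull[:,0]]); p=least_squares(lambda p:np.hypot(*(W-p[:2]).T)-p[2],[*W.mean(0),34],loss='soft_l1').x
    F=np.zeros_like(Z); cv2.fillPoly(F,[hull],255); k=cv2.inRange(im,(0,0,0),(60,60,60))&F; q=np.argwhere(k)[:,::-1]; cu,cv_=q.mean(0)
    return 'disc',p.round(1),'dark',cu.round(1),cv_.round(1),'z44',px2w(f,cu,cv_,44).round(1),'expected knob px',w2px(f,(p[0],p[1],44)).round(1)
E
python3 -c "
from h import *
print(lidfit('w16',321,127))"
```

```text
('disc', array([461.9, 352.4,  45.4]), 'dark', np.float64(320.5), np.float64(127.5), 'z44', array([451.2, 356.6,  44. ]), 'expected knob px', array([330.5, 130.4]))
```

```bash
python3 -c "
from h import *
im=cv2.imread('pics/w16.png'); h=cv2.cvtColor(im,cv2.COLOR_BGR2HSV); print(h[110,305],h[127,300],h[127,270],h[90,321],h[150,321])
print(px2w('w16',321,127.5,12),px2w('w16',320.5,122,44),-np.load('pics/w16.npz')['E'][:3,:3].T@np.load('pics/w16.npz')['E'][:3,3])
print(px2w('w16',294,127,12),px2w('w16',348.5,127,12),px2w('w16',321,98,12),px2w('w16',321,156,12))
print(im[100:160:3,321].max(1))"; sed -i 's/(0,0,150),(180,70,255)/(0,0,165),(180,40,255)/' h.py; python3 -c "
from h import *
print(lidfit('w16',321,127,40))"
```

```text
[ 70   7 206] [ 43  15 206] [ 32  25 134] [ 32  26 146] [ 36  24 206]
[451.84316637 356.16803905  12.        ] [451.79230605 362.37193479  44.        ] [451.23584106 359.72427737 391.70168769]
[419.47360469 359.80537353  12.        ] [484.92431911 353.64056463  12.        ] [454.9941333  389.81789034  12.        ] [448.65743295 322.14690893  12.        ]
[199 206 205 205 206 208  46  44  44  38  35  33  31 126 130 128 202 203
 201 110]
('disc', array([451.6, 356.7,  33.4]), 'dark', np.float64(320.5), np.float64(127.5), 'z44', array([451.2, 356.6,  44. ]), 'expected knob px', array([320.8, 127.3]))
```

The lid is at (451.5,356.7): disc and knob fits agree, and the radius of 33.4 matches. It is upright and clear of the pot. It was near (438,325) earlier, so it has probably been knocked. I'll go above it, recheck, and grip the knob.

```bash
python3 -c "
from h import *
print(tool((451.5,356.7,130)))"
python3 -m handwheel '[[[0,0,0,2.2,0,1.5,0],[0,0,0,2.2,0.1,2,0],[0,0,0,2.2,0,2.5,0],[0,0,0,0.22,0,2,0],[0,0,0,0,0,1.5,0],[0,0,0,0,0,1,0],[0,0,0,0,0,0,0],[0,0,0,0,0,0,0]]]'
python3 -m handwheel '[[[0,0,0,0,0,0,0],[0,0,0,0,0,0,0]]]'
python3 -c "
from h import *
c=cap('wrist','w17');s=monitor.observe();print(s['eef_pos'])
u,v=w2px('w17',(451.5,356.7,12)).astype(int); print(u,v,lidfit('w17',int(u),int(v),80)); print(tool((451.5,356.7,37)))"
```

```text
[ 6.85  0.08 10.5 ]
t: 31.08
eef_pos: [451.1, 356.7, 130.1]
tool_rot: [3.141, 0.0, 1.479]
ft_force: [0.8, 0.5, 1.1]
grip_width: 0.996
t: 31.25
eef_pos: [451.3, 357.7, 131.2]
tool_rot: [3.14, -0.001, 1.48]
ft_force: [0.6, -0.2, 0.1]
grip_width: 0.999
[451.12457656 357.78301855 131.11944019]
320 204 ('disc', array([450.7, 352.3,  74.7]), 'dark', np.float64(320.0), np.float64(210.1), 'z44', array([451.5, 360.3,  44. ]), 'expected knob px', array([319.9, 219.5]))
[-0.1   0.05  9.41]
```

```bash
python3 -m handwheel '[[[0,0,0,0,0,3,0],[0,0,0,0,0,3,0],[0,0,0,0,0,2,0],[0,0,0,0,0,1.3,0],[0,0,0,0,0,0,0],[0,0,0,0,0,0,0]]]'
python3 -m handwheel '[[[0,0,0,0,0,0,1],[0,0,0,0,0,0,1],[0,0,0,0,0,0,1],[0,0,0,0,0,0,1],[0,0,0,0,0,0,1],[0,0,0,0,0,0,1],[0,0,0,0,0,0,1],[0,0,0,0,0,0,1]]]' 25
python3 -m handwheel '[[[0,0,0,0,0,0,1],[0,0,0,0,0,0,1],[0,0,0,0,0,0,1],[0,0,0,0,0,0,1]]]'
```

```text
t: 31.8
eef_pos: [450.8, 357.5, 37.3]
tool_rot: [3.141, -0.0, 1.481]
ft_force: [0.5, -0.6, 0.6]
grip_width: 1.005
t: 32.47
eef_pos: [450.4, 357.6, 37.0]
tool_rot: [-3.141, -0.0, 1.481]
ft_force: [0.2, -0.3, 0.2]
grip_width: 0.469
t: 32.8
eef_pos: [450.4, 357.6, 36.9]
tool_rot: [3.141, 0.0, 1.481]
ft_force: [0.3, 0.5, -0.5]
grip_width: 0.252
```

```bash
python3 -m handwheel '[[[0,0,0,0,0,-2,1],[0,0,0,0,0,-4,1],[0,0,0,0,0,-4,1],[0,0,0,0,0,-4,1],[0,0,0,0,0,-4,1],[0,0,0,0,0,-2,1],[0,0,0,0,0,0,1],[0,0,0,0,0,0,1]]]'
python3 -c "
from h import *
c=cap('wrist','w18');s=monitor.observe();print(s['eef_pos'],s['grip_width'],tool((663.4,167.5,235)))
z=s['eef_pos'][2]-37
h=cv2.cvtColor(c['image'],cv2.COLOR_RGB2HSV);print(w2px('w18',s['eef_pos']-[0,0,25]))
im=cv2.imread('pics/w18.png');cv2.imwrite('pics/c18.png',im[60:340,160:480])"
```

```text
t: 33.47
eef_pos: [450.4, 358.0, 237.6]
tool_rot: [3.141, -0.002, 1.481]
ft_force: [0.0, -0.7, -0.7]
grip_width: 0.251
[449.49273519 357.59463189 236.17837706] 0.24899335232505646 [-17.02  23.     0.12]
[318.76354648 240.53987055]
```

View pics/c18.png

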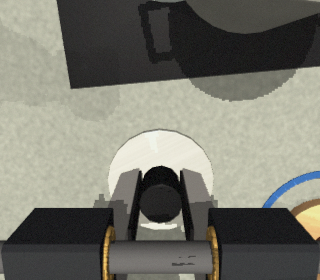

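```bash
python3 -c "
from h import *
T=np.array([450.2,357.7,237.0]);tx=np.array([.09,.996,0]);ty=np.array([.996,-.09,0])
for a in(-3,-1,0,1,3): print(a,w2px('w18',T-[0,0,25]+(34+a)*tx),w2px('w18',T-[0,0,25]+a*tx+34*ty)[0],w2px('w18',T-[0,0,25]+a*tx-34*ty)[0])
im=cv2.imread('pics/w18.png'); print(im[184:196,320].max(1))"
python3 -m handwheel '[[[0,0,0,-1,1.6,0,1],[0,0,0,-2,2.8,0,1],[0,0,0,-2.5,3.2,0,1],[0,0,0,-2.5,3.2,0,1],[0,0,0,-2.5,3.2,0,1],[0,0,0,-2.5,3.2,0,1],[0,0,0,-2.4,3.2,0,1],[0,0,0,-1.6,2.4,0,1]]]'
python3 -m handwheel '[[[0,0,0,0,0,0,1],[0,0,0,0,0,0,1],[0,0,0,0,0,0,1],[0,0,0,0,0,0,1]]]'
python3 -c "
from h import *
s=monitor.observe();print(s['eef_pos'],tool((663.4,168.2,200)))"
```

```text
-3 [319.75319941 193.13417552] 373.1235402505164 266.59777882564333
-1 [319.74673885 189.92848814] 373.2513433812153 266.4581585397836
0 [319.74349584 188.3193314 ] 373.31548588998544 266.38808520050975
1 [319.74024431 186.70594382] 373.37978983626306 266.3178355138558
3 [319.73371554 183.46640925] 373.50888448538194 266.176804428903
[197 202 199 192 164 132 196 239 237 238 237 236]
t: 34.18
eef_pos: [663.1, 163.5, 234.1]
tool_rot: [-3.138, 0.003, 1.477]
ft_force: [0.8, -0.7, -0.5]
grip_width: 0.251
t: 34.52
eef_pos: [660.6, 169.7, 235.4]
tool_rot: [-3.138, -0.001, 1.483]
ft_force: [-0.2, 0.8, -0.6]
grip_width: 0.252
[660.63340149 169.72639874 235.41289057] [-0.13  0.29  3.54]
```

```bash
python3 -m handwheel '[[[0,0,0,-0.1,0.25,1.2,1],[0,0,0,0,0,1.2,1],[0,0,0,0,0,0.8,1],[0,0,0,0,0,0,1],[0,0,0,0,0,0,1],[0,0,0,0,0,0,1],[0,0,0,0,0,0,1]]]'
python3 -c "
from h import *
s=monitor.observe();print(s['eef_pos'],tool((663.4,168.2,190)))"
```

```text
t: 35.1
eef_pos: [665.0, 166.6, 205.5]
tool_rot: [3.141, -0.0, 1.481]
ft_force: [-0.4, -0.1, -0.7]
grip_width: 0.249
[664.9562716  166.63644042 205.48690273] [ 0.14 -0.17  1.55]
```

```bash
python3 -m handwheel '[[[0,0,0,0.12,-0.12,0.3,1],[0,0,0,0,0,0.3,1],[0,0,0,0,0,0.3,1],[0,0,0,0,0,0.3,1],[0,0,0,0,0,0.2,1],[0,0,0,0,0,0,1],[0,0,0,0,0,0,1]]]'
python3 -m handwheel '[[[0,0,0,0,0,0.15,1],[0,0,0,0,0,0,1],[0,0,0,0,0,0,1]]]'
```

```text
t: 35.68
eef_pos: [663.5, 167.9, 190.7]
tool_rot: [-3.141, 0.0, 1.481]
ft_force: [-0.2, -0.6, -0.7]
grip_width: 0.253
t: 35.93
eef_pos: [664.0, 167.9, 190.0]
tool_rot: [3.141, -0.0, 1.481]
ft_force: [-0.4, -0.3, 2.3]
grip_width: 0.251
```

Contact comes at the expected seated height (TCP 190), so I'll release and back off.

```bash
python3 -m handwheel '[[[0,0,0,0,0,0,0.6],[0,0,0,0,0,0,0],[0,0,0,0,0,0,0],[0,0,0,0,0,0,0],[0,0,0,0,0,0,0],[0,0,0,0,0,0,0],[0,0,0,0,0,0,0],[0,0,0,0,0,0,0]]]'
python3 -m handwheel '[[[0,0,0,0,0,-1,0],[0,0,0,0,0,-3,0],[0,0,0,0,0,-4,0],[0,0,0,0,0,-4,0],[0,0,0,-3,0,-1,0],[0,0,0,-4,0,0,0],[0,0,0,-4,0,0,0],[0,0,0,-4,0,0,0]]]'
python3 -m handwheel '[[[0,0,0,-4,0,0,0],[0,0,0,-4,0,0,0],[0,0,0,-4,0,0,0],[0,0,0,-3,0,0,0],[0,0,0,0,0,0,0],[0,0,0,0,0,0,0]]]'
python3 -c "
from h import *
cap('scene','s20');cap('top','t20'); im=cv2.imread('pics/s20.png'); u,v=w2px('s20',(663,166,95)).astype(int)
for z in (18,95,127,159,197): print(z,w2px('s20',(663,167,z)).round(1))
a=cv2.resize(im[v-60:v+60,u-60:u+60],(480,480),interpolation=cv2.INTER_CUBIC); b=cv2.resize(cv2.imread('pics/t20.png')[100:260,200:306],(318,480),interpolation=cv2.INTER_CUBIC);cv2.imwrite('pics/c20.png',np.hstack([a,b]))"
```

```text
t: 36.6
eef_pos: [663.5, 167.9, 189.4]
tool_rot: [-3.142, -0.0, 1.481]
ft_force: [-0.4, 0.2, -0.1]
grip_width: 0.783
t: 37.27
eef_pos: [649.9, 17.1, 320.9]
tool_rot: [3.14, -0.0, 1.482]
ft_force: [0.2, -0.9, 0.6]
grip_width: 0.996
t: 37.77
eef_pos: [636.0, -133.6, 320.5]
tool_rot: [3.141, 0.001, 1.476]
ft_force: [0.2, 0.6, 0.3]
grip_width: 1.004
18 [346.5 259.9]
95 [348.1 237.4]
127 [348.8 227.6]
159 [349.5 217.6]
197 [350.3 205.3]
```

View pics/c20.png

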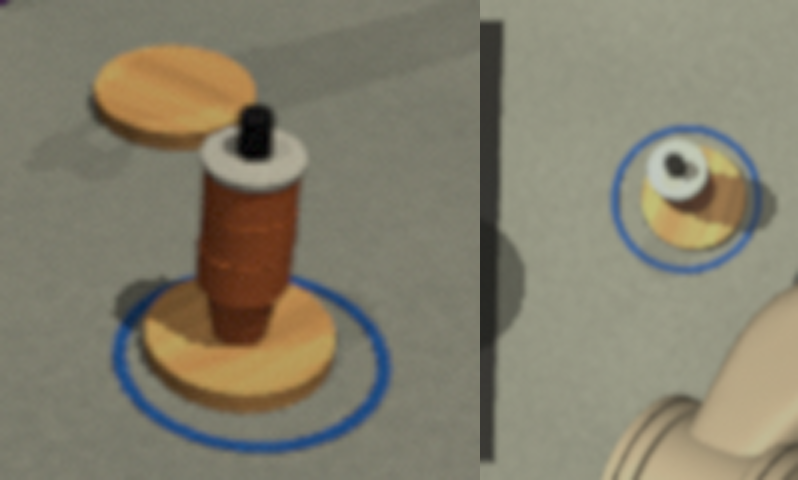

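The lid sits level, with its knob top at about row 107 of the crop where about 112 was predicted. The stack is upright and the board is wholly inside the ring, so I'm handing in.

```bash
python3 -c "
from h import *
print(monitor.observe()['ft_force'],job.job_done())"
```

```text
the job is handed in; nothing more can be done
[0.75263757 0.9341376  0.4291115 ] None
```

The job is done and handed in after about 38 s of the 210 s allowed. I slid the farther board into the blue ring without lifting it, nested the three copper moulds in the middle of it, and put the steel lid on top. The purple mould, the other board, the pot, the turner and the bowl were left alone.

**Last checks**
- **Board:** it measured about 10 mm off the ring's centre, leaving about 10 mm of clearance inside the ring. The wrist and top cameras disagreed by about 2–4 mm on its position. The last pictures show it wholly inside.
- **Stack:** the mould positions agree with the board's centre within 2 mm, and the collars are flush and upright in the scene view. Only the third mould gave a clear contact force, at the expected height. The second mould's reading was weak, so I judged its seating from the picture.
- **Lid:** it made contact at the predicted height and sits level. It was about 35 mm from where I first measured it, so it was probably knocked; I measured it again before gripping. A close-range fit of its disc failed, so I used the earlier fit, where disc and knob agreed.
- **Forces:** none of the readings I took passed about 7 N per axis.

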